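Set the depth stop on the bush and lock the clamp

ROBOT

A 6-joint arm with a two-finger parallel gripper is mounted at the origin on the work surface. World frame = base frame: x ahead of the robot, y to its left, z up, the work surface at z = 0. Lengths are in mm, angles in rad, forces in N, time in s.
With the tool pointing down it reaches from about 300 to 775 mm from the base axis. Payload 14.6 kg.
Tool frame: the origin (TCP) lies on the front face of the gripper's body, between the roots of the fingers; the fingertips stand 97 mm ahead of it and the grasp point (between the pads) lies 78 mm ahead of it; z points along the fingers, y is the line along which they close (so a half turn about z gives the same grasp; the last joint's range is limited). The gripper opens to 94 mm and grips with 3 to 60 N. Pads are 16 mm wide; open, the fingers measure 119 mm over their backs; the gripper's body (75 mm by 177 mm) begins 78 mm behind the grasp point.
Start: joints at [1.265, 0.3, 1.521, -0, 1.321, -0.067], TCP at [130.093, 534.383, 302.646] pointing down, gripper open.
Joint ranges: [-3.03, 3.03], [-0.79, 2.21], [0.23, 2.52], [-1.04, 4.18], [0, 3.07], [-2.55, 2.55]. Speed limits (rad/s): [2.22, 2.22, 2.57, 3.14, 3.14, 3.14].

INTERFACE

Orientations are given as [roll, pitch, yaw] about the fixed x, y, z axes, in that order (R = Rz(yaw) Ry(pitch) Rx(roll)).
In Python, from cell import * gives the robot as it stands.
- The arm moves only by the tool carry_out, never from a script. Its arguments are lists of equal length, an entry for each row: "slide": the shift along the world's x, y, z scaled (see below), a list of three; "dr": the turn, a rotation vector about the world's x, y, z scaled (see below), a list of three; "gripper": the opening in per cent of the stroke, from 0 (shut) to 100 (fully open). A call has 1 to 10 rows; each row is the pose to reach, as a shift and turn from the pose commanded when the call began, turning the shorter way round; what a row does not reach only later rows make up. The controller multiplies each number of a shift by 0.25 m and each number of a turn by 360 degrees. A row lasts 1/12 s, in which the tool goes at most 41.7 mm and 7.16 degrees, less where a joint would pass 70% of its speed; a pose out of reach is approached as far as the arm can. A call with a number of a shift or a turn outside -1 to 1 is refused whole. A call with a gripper value outside its range is refused whole. The fingers move at their own pace and stop on an object; "newtons" is the grip in N (left out, the last holds). Time passes only in rows, so rows that repeat a pose let the fingers close. It gives the time, the measured TCP pose, the force, the opening and the grip force at its end, in the units of the state.
- read_state(): the state, without advancing time (a new reading comes with each control period).
- camera(name): name is "scene" or "top" or "wrist"; returns the picture (480x640x3 uint8, red, green, blue); there is no depth.
- camera_model(name): a dict with "vfov" (degrees; the focal length in pixels is half the picture's height over the tangent of half this angle, whatever the lens; pixels are square), "cx", "cy" (the principal point, pixels), "k1" (the pictures are not rectified: a ray, as slopes to the right and down, at radius r is drawn at 1 + k1 r^2 times it, then the intrinsics apply), "R" (3x3) and "t" (3): a world point X has camera coordinates R X + t. Camera axes: x right, y down, z forward; pixel columns grow to the right and rows downward; lengths in mm; the calibration is good to about 2 mm. A picture is of the moment at which its call begins: read the wrist's pose just before it. camera_model takes no time and is no camera call; for the wrist camera it gives the pose at the moment of the call.
- sign_off(): hands the job in; it is judged then, once.
The state is a dict: "clock": time; "joints": joint angles; "qd": joint speeds; "effort": joint torques, N m; "eef_pos": TCP position; "eef_rot": TCP orientation; "wrist_force": force on the tool from outside, world axes, zero at the start; "moment": the same for the moment, N m; "finger_gap": finger opening in mm; "finger_force": force on a finger pad.
Only numpy, scipy, OpenCV 4.12 (cv2) and the standard library are available. Lean on these libraries where they do the work, as an engineer would, in place of code of your own. Each camera call takes 0.05 s, during which the arm holds its last target. There are 200 camera calls.

TASK

Push the stand's stop rod down by its black knob until its foot rests on the bush standing under it; feel for the contact and press only gently, as the bush must not be dented. Then swing the clamp lever clockwise (seen from above), as far as it will go, to lock the stop, with the foot still touching the bush, and let go. Leave the bushes, and the screwdriver and collar lying by the stand, where they are.

Things in the scene. Friction and masses are not known exactly. Their poses are not given: they have to be found in the camera images.
- stand: Fixed depth-stop stand: dark steel base plate 195 x 120 x 12 mm, round column, and a grey arm (25 mm either side, top 145 mm above the table) that guides an upright stop rod. Origin on the rod's axis at table level; the column (36 mm across) stands 100 mm from it along the stand's own +x. z up. Stand turned about z by up to about 0.4 rad.
- stop_top (a point): Centre of the flat top of the stop rod's black knob (knob 36 mm across, 22 mm high, the rod below it is 14 mm). The rod slides only straight up and down, drags in its guide (about 5 N when moved slowly, of which its own weight of 1.5 to 3 N takes up part, so a downward push of 2 to 5 N moves it), and stays where it is left. When the foot is on a bush the knob top is 175 to 220 mm above the table.
- stop: The stop rod. Origin at the centre of the underside of its round black rubber foot (18 mm across; it gives about 1 mm per 8 N, up to 3 mm, when pressed on something) while the foot is not pressed in; 149 mm below the knob's top; 105 mm above the table with the rod fully up, travel 75 mm down. Starts 0 to 15 mm down, clear of the bush. z up.
- clamp (a joint): Angle of the clamp lever, rad: grows as the lever turns clockwise seen from above; starts between 0 and 0.25 (open); 1.45 is its end stop (locked). It drags and grows stiffer: about 0.3 to 0.55 N m, 4 to 8 N at the pin. It stays where it is left.
- clamp_pin (a point): On the axis of the lever's upright round black grip pin (16 mm across, 46 mm high), 18 mm below the pin's top; the pin's lower end (top of the lever) is 28 mm below this point. The pin is 75 mm from the lever's pivot.
- clamp_pivot (a point): On the lever's vertical pivot axis, at the height of clamp_pin, 45 mm from the rod's axis towards the column.
- bush_a: Turned steel bush: flange 42 mm across and 9 mm high at the bottom, then 32 mm across up to a flat top (small dark mark at its middle). Loose. The three bushes differ in overall height, between 20 and 55 mm; which height is which is not given. Origin at the centre of its underside, z up. One of the three stands under the stop (within 4 mm of the rod's axis), the other two on the aluminium plate beside the stand.
- bush_b: Turned steel bush: flange 42 mm across and 9 mm high at the bottom, then 32 mm across up to a flat top (small dark mark at its middle). Loose. The three bushes differ in overall height, between 20 and 55 mm; which height is which is not given. Origin at the centre of its underside, z up. See bush_a.
- bush_c: Turned steel bush: flange 42 mm across and 9 mm high at the bottom, then 32 mm across up to a flat top (small dark mark at its middle). Loose. The three bushes differ in overall height, between 20 and 55 mm; which height is which is not given. Origin at the centre of its underside, z up. See bush_a.
- screwdriver: Bystander: loose screwdriver lying beside the stand.
- collar: Bystander: loose dark steel collar, 34 mm across, 14 mm high, beside the stand.
There are look-alikes about, which are no part of the job. What is shaped like the stand but orange or pink is not meant.

How it is judged (in metres and radians):
On the way, in this order (a step that is already met when the one before it is completed fails the run):
1. the stop's foot rests on the bush under it while the clamp is still open ((contact force between stop and bush_a above 0.4 N or contact force between stop and bush_b above 0.4 N or contact force between stop and bush_c above 0.4 N) and value of joint clamp below 0.5 rad), for 0.2 s.
2. the clamp lever is swung to its end stop with the foot still on the bush ((contact force between stop and bush_a above 0.4 N or contact force between stop and bush_b above 0.4 N or contact force between stop and bush_c above 0.4 N) and value of joint clamp above 1.3 rad), for 0.2 s.
At the end, for the whole second after the job is handed in: the stop's foot rests on the bush under it (contact force above 0.4 N), the clamp lever is at its end stop (above 1.3 of 1.45 rad), and both are at rest and released (all of step 2 and velocity of joint clamp between -0.05 and 0.05 rad/s and linear speed of stop below 0.003 m/s); the robot touches nothing.
It fails at once if the stop presses on a bush with more than 25 N (contact force between stop and bush_a above 25 N or contact force between stop and bush_b above 25 N or contact force between stop and bush_c above 25 N).
It fails at once if a bush is shifted by more than 10 mm (distance of any of bush_a, bush_b, bush_c from where it was at the start of the episode above 0.01 m).
It fails at once if the screwdriver or the collar is moved by more than 30 mm (distance of any of screwdriver, collar from where it was at the start of the episode above 0.03 m).
It also fails if it takes over 51 s, if anything falls off the work surface, if the arm or the gripper's body presses on something with over 40 N, if the wrist force passes 120 N, or if a joint passes its speed limit or range.

## Working session

There is one attempt and no reset: what is moved stays moved. The work goes in short steps, Python scripts to look and compute and a tool call to move; the robot and the scene stay as the last step left them, time stands still between calls to the robot, and variables do not carry over. Pictures are saved under pics/ and viewed, at most 10 in all, crops included, and the job is handed in when it is done.

Besides the shell and the picture viewer there is one more tool, called in YAML: its name, and indented under it one key for each argument. carry_out: Moves the arm, as the interface text tells. Its arguments: {"type":"object","properties":{"slide":{"type":"array","items":{"type":"array","items":{"type":"number","minimum":-1,"maximum":1}}},"dr":{"type":"array","items":{"type":"array","items":{"type":"number","minimum":-1,"maximum":1}}},"gripper":{"type":"array","items":{"type":"number"}},"newtons":{"type":"number"}},"required":["slide","dr","gripper"]}

```bash
mkdir -p pics; ls
python3 - <<'E'
from cell import *
import cv2,numpy as np
s=read_state();print(s)
for n in("scene","top"):
    im=camera(n);cv2.imwrite(f"pics/{n}0.png",im[...,::-1])
    m=camera_model(n);print(n,m)
E
```

```text
pics
{'clock': 0.0, 'joints': array([ 1.26542442e+00,  3.00447244e-01,  1.52161290e+00,  1.04804176e-05,
        1.32070739e+00, -6.66128766e-02]), 'qd': array([-0.00092728,  0.00017695, -0.00107824,  0.00066191, -0.00052133,
        0.00117285]), 'effort': array([-1.57891176e-03, -5.31804407e+01, -3.52748144e+01,  7.07406714e-02,
        2.44121114e-02, -7.84901999e-05]), 'eef_pos': array([130.03194495, 534.23890813, 302.08589318]), 'eef_rot': array([-3.14042106e+00, -8.83329120e-05,  2.90283097e+00]), 'wrist_force': array([-0.09762264, -0.46274049,  0.14905669]), 'moment': array([-0.00637994, -0.00144456,  0.01186027]), 'finger_force': 0.0, 'finger_gap': 93.68256504946488}
scene {'vfov': 45.11545143334573, 'cx': 317.3572185698064, 'cy': 249.4046468192405, 'k1': 0.06454443204968424, 'R': array([[ 0.55170882,  0.83389641,  0.01530202],
       [ 0.4496723 , -0.28195269, -0.84752434],
       [-0.70243306,  0.47446755, -0.5305359 ]]), 't': array([-275.18376538,  -22.35666044, 1388.31697162])}
top {'vfov': 44.6134804917029, 'cx': 326.2072262608989, 'cy': 237.50660150902294, 'k1': -0.08293464654800924, 'R': array([[-1.13934947e-03, -9.99968208e-01,  7.89213456e-03],
       [-9.91811502e-01,  1.22116662e-04, -1.27710332e-01],
       [ 1.27705308e-01, -7.97301653e-03, -9.91780109e-01]]), 't': array([  22.81725695,  416.48206153, 1198.55622997])}
```

View pics/scene0.png

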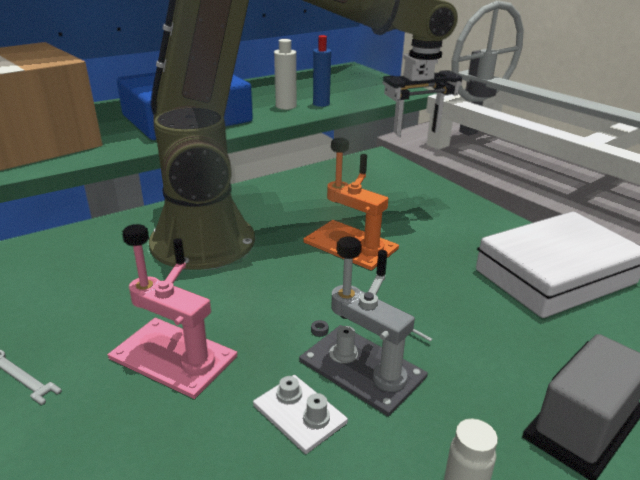

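View pics/top0.png

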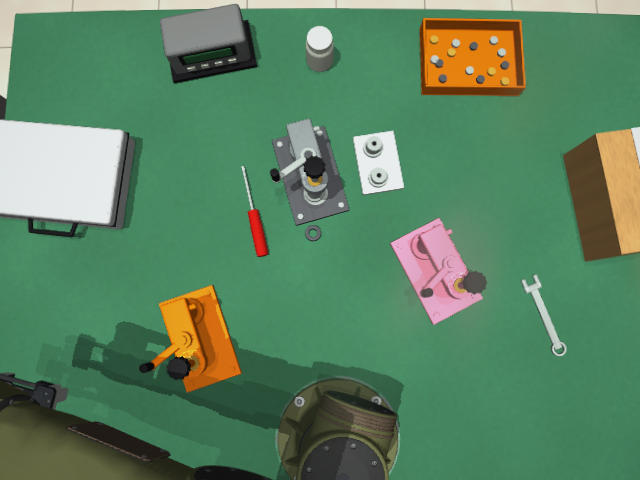

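The scene view shows the grey stand with its knob at (348,247) and pin top at (381,253). In the top view they are at (315,167) and (275,175). The look-alikes are the pink stand (scene (170,330), top (440,270)) and the orange one (scene (355,215), top (200,340)). Only the grey one, with the dark base plate beside the bush plate, fits the description. I'll confirm it in one enlarged crop.

```bash
cat > h.py <<'E'
import numpy as np,cv2
from cell import *
def cam(n):
    m=camera_model(n);f=240/np.tan(np.radians(m["vfov"]/2));return m,f
def ray(n,uv,mf=None):
    m,f=mf or cam(n);R=np.array(m["R"]);t=np.array(m["t"])
    d=np.array([(uv[0]-m["cx"])/f,(uv[1]-m["cy"])/f]);s=d.copy()
    for _ in range(20): s=d/(1+m["k1"]*(s@s))
    v=R.T@np.array([s[0],s[1],1]);return -R.T@t,v/np.linalg.norm(v)
def tri(a,b):
    (o,d),(p,e)=a,b
    k=np.linalg.lstsq(np.c_[d,-e],p-o,rcond=None)[0]
    A,B=o+k[0]*d,p+k[1]*e
    return (A+B)/2,np.linalg.norm(A-B)
def plane(r,z): o,d=r;return o+d*(z-o[2])/d[2]
def proj(n,X,mf=None):
    m,f=mf or cam(n);c=np.array(m["R"])@X+np.array(m["t"]);s=c[:2]/c[2];s=s*(1+m["k1"]*(s@s))
    return f*s+[m["cx"],m["cy"]]
E
python3 - <<'E'
import cv2,numpy as np
a=cv2.imread("pics/scene0.png")[225:415,290:440];b=cv2.imread("pics/top0.png")[110:250,230:410]
a=cv2.resize(a,None,fx=2.6,fy=2.6,interpolation=cv2.INTER_CUBIC);b=cv2.resize(b,None,fx=2.2,fy=2.2,interpolation=cv2.INTER_CUBIC)
o=np.zeros((500,800,3),np.uint8);o[:a.shape[0],:a.shape[1]]=a;o[:b.shape[0],395:395+b.shape[1]]=b
cv2.imwrite("pics/crop0.png",o)
for n,(x0,y0,x1,y1) in dict(scene=(325,230,400,290),top=(262,145,335,190)).items():
    g=cv2.imread(f"pics/{n}0.png").max(2)[y0:y1,x0:x1]
    k,l,s,c=cv2.connectedComponentsWithStats((g<45).astype(np.uint8))
    for i in range(1,k):
        if s[i,4]>15: print(n,s[i]+[x0,y0,0,0,0],c[i]+[x0,y0])
E
```

```text
scene [337 237  24  22 410] [348.57317073 247.24634146]
scene [377 250  10  26 194] [381.28865979 262.84020619]
top [303 156  22  23 352] [313.94318182 167.02556818]
top [271 169   9  13  81] [274.80246914 174.82716049]
```

View pics/crop0.png

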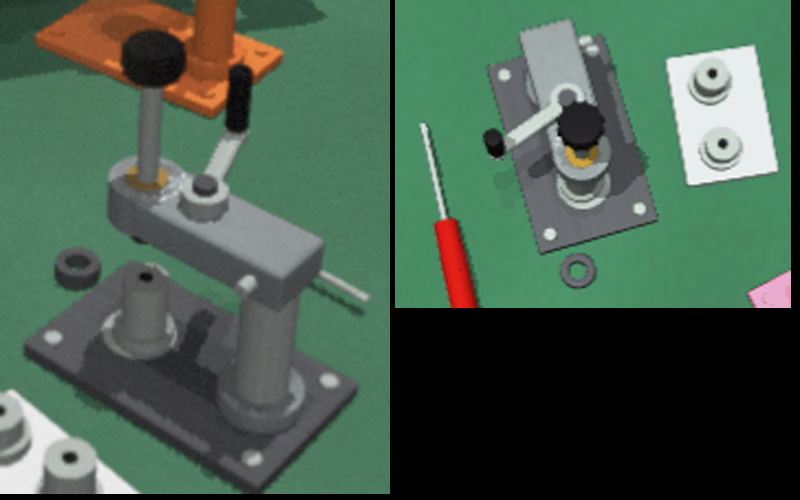

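The crop confirms the grey stand: the knob, the lever with its black pin, and a tall bush under the rod. Next I triangulate.

Run:
```python
from h import *
np.set_printoptions(precision=1,suppress=True)
k,e=tri(ray("scene",(348.6,247.2)),ray("top",(313.9,167)));print("knob centre",k,e)
p,e=tri(ray("scene",(381.3,262.8)),ray("top",(274.8,174.8)));print("pin centre",p,e)
# pivot: bolt head in scene crop (205,184) ; top crop (567,97)
v,e=tri(ray("scene",(290+205/2.6,225+184/2.6)),ray("top",(230+(567-395)/2.2,110+97/2.2)));print("pivot",v,e)
b=ray("scene",(290+146/2.6,225+276/2.6));o,d=b
s=((k-o)[:2]@d[:2])/(d[:2]@d[:2]);print("bush top",o+s*d)
print("dist pin-pivot",np.linalg.norm((p-v)[:2]),"knob-pivot",np.linalg.norm((k-v)[:2]),"dir",np.degrees(np.arctan2(*(v-k)[1::-1])))
a=np.array([v[1]-k[1],v[0]-k[0]]);
for n,uv in dict(sdtip=(244,168),sdh=(262,250),collar=(313,233)).items(): print(n,plane(ray("top",uv),8))
q=[ray("top",(230+(x-395)/2.2,110+y/2.2)) for x,y in((505,75),(550,234),(640,209))];q=[plane(r,12) for r in q];print("holes",q)
print("yaw from holes",np.degrees(np.arctan2(*(q[0]-q[1])[1::-1])))
```

```text
knob centre [514.7  45.5 235.8] 0.7673697392035237
pin centre [513.8 118.6 179.9] 1.3269531836795352
pivot [558.6  57.6 162.2] 0.1979789518869209
bush top [516.5  47.7  62.5]
dist pin-pivot 75.69597401933225 knob-pivot 45.60204104914395 dir 15.425211029101701
sdtip [570.5 200.1   8. ]
sdh [392.2 158.6   8. ]
collar [428.6  50.5   8. ]
holes [array([622.6, 122.4,  12. ]), array([463.8,  77.2,  12. ]), array([488.4, -10. ,  12. ])]
yaw from holes 15.878032371205459
```

Everything agrees: pin–pivot 75.7 (should be 75), knob–pivot 45.6 (should be 45), yaw about 15.6°, knob top about 247 and bush top about 62. I'm setting out for a point above the knob.

carry_out:
  slide:
    - [0,0,0.34]
    - [0,0,0.34]
    - [0,0,0.34]
    - [0.77,-0.98,0.34]
    - [0.77,-0.98,0.34]
    - [0.77,-0.98,0.34]
    - [0.77,-0.98,0.34]
    - [0.77,-0.98,0.34]
    - [0.77,-0.98,0.34]
    - [0.77,-0.98,0.34]
  dr:
    - [0,0,0]
    - [0,0,-0.05]
    - [0,0,-0.111]
    - [0,0,-0.111]
    - [0,0,-0.111]
    - [0,0,-0.111]
    - [0,0,-0.111]
    - [0,0,-0.111]
    - [0,0,-0.111]
    - [0,0,-0.111]
  gripper: [0,0,0,0,0,0,0,0,0,0]
  newtons: 10

```text
clock: 0.93
eef_pos: [310.9, 303.2, 387.6]
eef_rot: [3.142, 0.0, 2.206]
wrist_force: [0.5, 1.3, 0.5]
finger_gap: 30.9
finger_force: 0.0
```

carry_out:
  slide:
    - [0.8,-0.99,0]
    - [0.8,-0.99,0]
    - [0.8,-0.99,0]
    - [0.8,-0.99,0]
    - [0.8,-0.99,0]
    - [0.8,-0.99,0]
    - [0.8,-0.99,0]
    - [0.8,-0.99,0]
    - [0.8,-0.99,0]
    - [0.8,-0.99,0]
  dr:
    - [0,0,0]
    - [0,0,0]
    - [0,0,0]
    - [0,0,0]
    - [0,0,0]
    - [0,0,0]
    - [0,0,0]
    - [0,0,0]
    - [0,0,0]
    - [0,0,0]
  gripper: [0,0,0,0,0,0,0,0,0,0]

```text
clock: 1.77
eef_pos: [510.6, 56.7, 386.9]
eef_rot: [-3.14, -0.001, 2.203]
wrist_force: [-0.2, 0.5, -0.1]
finger_gap: 0.3
finger_force: 0.0
```

Run:
```python
from h import *
s=read_state();print(s["clock"],s["eef_pos"],s["eef_rot"],s["wrist_force"],s["finger_gap"])
mf=cam("wrist");im=camera("wrist");cv2.imwrite("pics/w1.png",im[...,::-1])
for X in((514.7,45.5,247),(513.8,118.6,203)):print(proj("wrist",np.array(X),mf))
```

```text
1.7667 [510.62442696  56.663283   386.88607943] [-3.14038081e+00 -9.26402991e-04  2.20319492e+00] [-0.20610991  0.46236316 -0.07068789] 0.26888701495774575
[315.76036263 280.09197202]
[382.36404406 169.30421395]
```

View pics/w1.png

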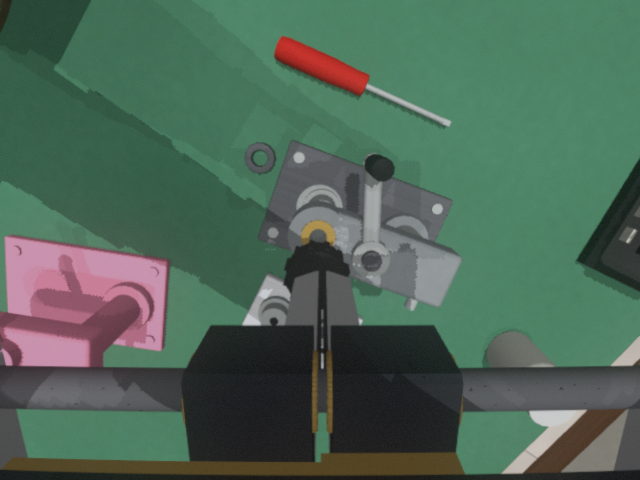

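The wrist view shows the knob at about (317,265), just beyond the fingertips, and the pin top at (379,166). The prediction was (382,169), so they agree within about 2 mm. Now I centre over the knob and descend to just above it.

carry_out:
  slide:
    - [0.016,-0.046,-0.05]
    - [0.016,-0.046,-0.09]
    - [0.016,-0.046,-0.12]
    - [0.016,-0.046,-0.128]
    - [0.016,-0.046,-0.128]
  dr:
    - [0,0,0]
    - [0,0,0]
    - [0,0,0]
    - [0,0,0]
    - [0,0,0]
  gripper: [0,0,0,0,0]

```text
clock: 2.23
eef_pos: [513.9, 46.8, 355.2]
eef_rot: [-3.141, -0.001, 2.206]
wrist_force: [-0.4, -0.3, -0.4]
finger_gap: 0.3
finger_force: 0.0
```

carry_out:
  slide:
    - [0,0,-0.008]
    - [0,0,-0.016]
    - [0,0,-0.024]
    - [0,0,-0.032]
    - [0,0,-0.04]
    - [0,0,-0.048]
    - [0,0,-0.056]
    - [0,0,-0.064]
    - [0,0,-0.072]
    - [0,0,-0.08]
  dr:
    - [0,0,0]
    - [0,0,0]
    - [0,0,0]
    - [0,0,0]
    - [0,0,0]
    - [0,0,0]
    - [0,0,0]
    - [0,0,0]
    - [0,0,0]
    - [0,0,0]
  gripper: [0,0,0,0,0,0,0,0,0,0]

```text
clock: 3.07
eef_pos: [514.3, 46.0, 335.5]
eef_rot: [3.141, 0.0, 2.205]
wrist_force: [-0.1, 0.7, 0.9]
finger_gap: 0.3
finger_force: 1.0
```

carry_out:
  slide:
    - [0,0,-0.006]
    - [0,0,-0.012]
    - [0,0,-0.018]
    - [0,0,-0.024]
    - [0,0,-0.03]
  dr:
    - [0,0,0]
    - [0,0,0]
    - [0,0,0]
    - [0,0,0]
    - [0,0,0]
  gripper: [0,0,0,0,0]

```text
clock: 3.48
eef_pos: [514.3, 46.1, 328.0]
eef_rot: [3.142, 0.0, 2.205]
wrist_force: [0.1, 1.0, 2.4]
finger_gap: -0.1
finger_force: 0.9
```

Run:
```python
from h import *
s=read_state();print(s["eef_pos"],s["wrist_force"],s["moment"],s["finger_gap"])
im=camera("scene");cv2.imwrite("pics/s2.png",cv2.resize(im[180:420,270:470,::-1],None,fx=2.5,fy=2.5))
```

```text
[514.30219212  46.06641301 328.01331693] [0.11449111 0.9925249  2.36232379] [ 0.00438984  0.11216623 -0.00389582] -0.09877662822462083
```

View pics/s2.png

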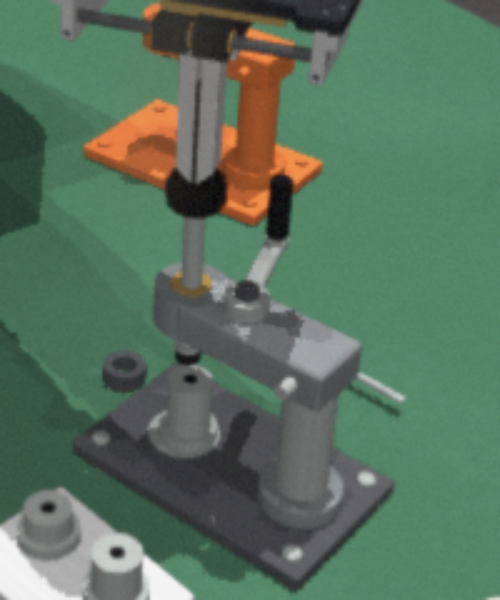

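The rod is being pushed at about 2.4 N drag and the foot still hangs clear above the bush. I continue in small increments.

carry_out:
  slide:
    - [0,0,-0.004]
    - [0,0,-0.008]
    - [0,0,-0.012]
    - [0,0,-0.016]
    - [0,0,-0.02]
  dr:
    - [0,0,0]
    - [0,0,0]
    - [0,0,0]
    - [0,0,0]
    - [0,0,0]
  gripper: [0,0,0,0,0]

```text
clock: 3.95
eef_pos: [514.3, 46.1, 323.1]
eef_rot: [3.142, 0.0, 2.205]
wrist_force: [0.3, -0.2, 1.6]
finger_gap: 0.8
finger_force: 0.9
```

carry_out:
  slide:
    - [0,0,-0.003]
    - [0,0,-0.006]
    - [0,0,-0.008]
  dr:
    - [0,0,0]
    - [0,0,0]
    - [0,0,0]
  gripper: [0,0,0]

```text
clock: 4.2
eef_pos: [514.3, 46.0, 321.0]
eef_rot: [-3.142, 0.0, 2.205]
wrist_force: [-0.0, -0.3, 2.0]
finger_gap: 0.5
finger_force: 0.9
```

carry_out:
  slide:
    - [0,0,-0.003]
    - [0,0,-0.006]
  dr:
    - [0,0,0]
    - [0,0,0]
  gripper: [0,0]

```text
clock: 4.37
eef_pos: [514.3, 46.0, 319.6]
eef_rot: [3.142, 0.0, 2.205]
wrist_force: [-0.3, 1.1, 2.2]
finger_gap: 0.1
finger_force: 0.9
```

carry_out:
  slide:
    - [0,0,-0.004]
    - [0,0,-0.004]
  dr:
    - [0,0,0]
    - [0,0,0]
  gripper: [0,0]

```text
clock: 4.53
eef_pos: [514.3, 46.0, 318.4]
eef_rot: [-3.141, -0.0, 2.205]
wrist_force: [0.5, 0.5, -0.3]
finger_gap: 0.6
finger_force: 0.0
```

carry_out:
  slide:
    - [0,0,-0.004]
    - [0,0,-0.004]
  dr:
    - [0,0,0]
    - [0,0,0]
  gripper: [0,0]

```text
clock: 4.7
eef_pos: [514.3, 46.0, 317.5]
eef_rot: [-3.141, -0.0, 2.205]
wrist_force: [-0.0, 0.3, 0.4]
finger_gap: 0.6
finger_force: 0.0
```

carry_out:
  slide:
    - [0,0,-0.003]
    - [0,0,-0.006]
  dr:
    - [0,0,0]
    - [0,0,0]
  gripper: [0,0]

```text
clock: 4.87
eef_pos: [514.3, 46.0, 316.1]
eef_rot: [-3.142, 0.0, 2.205]
wrist_force: [-0.4, -0.9, 1.9]
finger_gap: 0.3
finger_force: 0.9
```

carry_out:
  slide:
    - [0,0,-0.003]
    - [0,0,-0.006]
  dr:
    - [0,0,0]
    - [0,0,0]
  gripper: [0,0]

```text
clock: 5.03
eef_pos: [514.3, 46.0, 314.6]
eef_rot: [-3.142, -0.0, 2.205]
wrist_force: [0.1, 0.6, 1.9]
finger_gap: 0.3
finger_force: 0.9
```

Foot at about 68.6 with drag about 2 N and no contact yet.

carry_out:
  slide:
    - [0,0,-0.003]
    - [0,0,-0.006]
  dr:
    - [0,0,0]
    - [0,0,0]
  gripper: [0,0]

```text
clock: 5.2
eef_pos: [514.3, 46.0, 313.1]
eef_rot: [-3.142, -0.0, 2.205]
wrist_force: [-1.1, 0.0, 1.7]
finger_gap: 0.5
finger_force: 0.9
```

carry_out:
  slide:
    - [0,0,-0.002]
    - [0,0,-0.004]
  dr:
    - [0,0,0]
    - [0,0,0]
  gripper: [0,0]

```text
clock: 5.37
eef_pos: [514.3, 46.0, 312.1]
eef_rot: [-3.142, -0.0, 2.205]
wrist_force: [-1.3, -0.9, 1.4]
finger_gap: 0.7
finger_force: 0.9
```

carry_out:
  slide:
    - [0,0,-0.003]
    - [0,0,-0.006]
  dr:
    - [0,0,0]
    - [0,0,0]
  gripper: [0,0]

```text
clock: 5.53
eef_pos: [514.3, 46.0, 310.6]
eef_rot: [-3.142, -0.0, 2.205]
wrist_force: [-1.6, 0.2, 1.6]
finger_gap: 0.4
finger_force: 0.9
```

carry_out:
  slide:
    - [0,0,-0.002]
    - [0,0,-0.004]
  dr:
    - [0,0,0]
    - [0,0,0]
  gripper: [0,0]

```text
clock: 5.7
eef_pos: [514.3, 46.0, 309.6]
eef_rot: [-3.142, -0.0, 2.205]
wrist_force: [-0.8, -0.5, 1.7]
finger_gap: 0.1
finger_force: 0.9
```

carry_out:
  slide:
    - [0,0,-0.002]
    - [0,0,-0.004]
  dr:
    - [0,0,0]
    - [0,0,0]
  gripper: [0,0]

```text
clock: 5.87
eef_pos: [514.3, 46.0, 308.6]
eef_rot: [-3.142, 0.0, 2.205]
wrist_force: [-0.1, -0.7, 1.1]
finger_gap: 0.6
finger_force: 0.9
```

carry_out:
  slide:
    - [0,0,-0.002]
    - [0,0,-0.004]
  dr:
    - [0,0,0]
    - [0,0,0]
  gripper: [0,0]

```text
clock: 6.03
eef_pos: [514.3, 46.0, 307.9]
eef_rot: [3.141, 0.0, 2.205]
wrist_force: [-3.0, -0.3, 6.8]
finger_gap: 0.4
finger_force: 3.3
```

Contact: force jumped to 6.8 N. I add a touch more and hold to settle.

carry_out:
  slide:
    - [0,0,-0.002]
    - [0,0,-0.002]
    - [0,0,-0.002]
    - [0,0,-0.002]
  dr:
    - [0,0,0]
    - [0,0,0]
    - [0,0,0]
    - [0,0,0]
  gripper: [0,0,0,0]

```text
clock: 6.37
eef_pos: [514.3, 46.0, 307.6]
eef_rot: [3.141, 0.0, 2.205]
wrist_force: [-3.4, -0.4, 5.9]
finger_gap: 0.2
finger_force: 3.1
```

carry_out:
  slide:
    - [0,0,-0.003]
    - [0,0,-0.003]
    - [0,0,-0.003]
    - [0,0,-0.003]
  dr:
    - [0,0,0]
    - [0,0,0]
    - [0,0,0]
    - [0,0,0]
  gripper: [0,0,0,0]

```text
clock: 6.7
eef_pos: [514.3, 46.0, 307.1]
eef_rot: [3.141, 0.0, 2.205]
wrist_force: [-3.8, -0.6, 10.1]
finger_gap: 0.4
finger_force: 4.4
```

carry_out:
  slide:
    - [0,0,0.02]
    - [0,0,0.13]
    - [0,0,0.13]
    - [0,0.29,0.13]
    - [0,0.29,0.13]
    - [0,0.29,0.13]
    - [0,0.29,0.13]
    - [0,0.29,0.13]
  dr:
    - [0,0,0]
    - [0,0,0]
    - [0,0,0]
    - [0,0,0]
    - [0,0,0]
    - [0,0,0]
    - [0,0,0]
    - [0,0,0]
  gripper: [0,0,35,35,35,35,35,35]

```text
clock: 7.37
eef_pos: [514.3, 118.2, 338.7]
eef_rot: [-3.141, 0.0, 2.206]
wrist_force: [0.0, -1.0, 0.6]
finger_gap: 32.4
finger_force: 0.0
```

Run:
```python
from h import *
s=read_state();print(s["clock"],s["eef_pos"],s["eef_rot"],s["wrist_force"],s["finger_gap"])
mf=cam("wrist");im=camera("wrist");cv2.imwrite("pics/w3.png",im[...,::-1])
for X in((514.7,45.5,211),(513.8,118.6,203),(513.8,118.6,157)):print(proj("wrist",np.array(X),mf))
```

```text
7.3667 [514.3005972  118.24613509 338.66855311] [-3.14125347e+00  1.59031754e-05  2.20572033e+00] [ 0.02153916 -1.02407474  0.57740484] 32.39910442331505
[247.25903589 364.14816478]
[320.9407421  262.35796684]
[321.09137701 240.95715794]
```

View pics/w3.png

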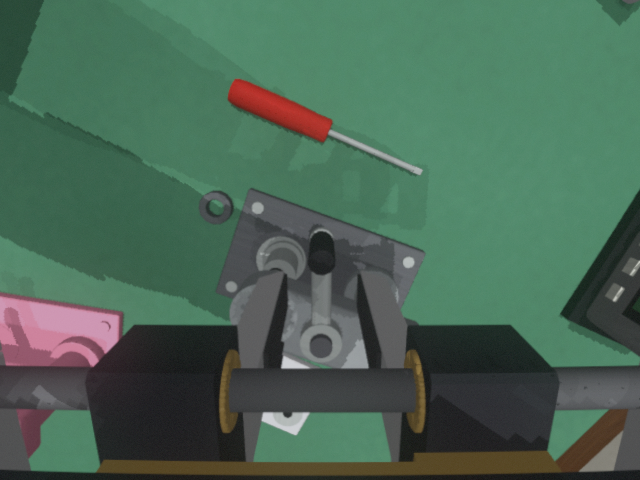

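The pin top is at (321,260), as predicted at (321,262), centred between the fingers with the lever radial in the view. I descend around it and work out the arc.

carry_out:
  slide:
    - [0,0,-0.1]
    - [0,0,-0.2]
    - [0,0,-0.26]
    - [0,0,-0.3]
    - [0,0,-0.3]
    - [0,0,-0.3]
  dr:
    - [0,0,0]
    - [0,0,0]
    - [0,0,0]
    - [0,0,0]
    - [0,0,0]
    - [0,0,0]
  gripper: [32,32,32,32,32,32]

```text
clock: 7.92
eef_pos: [514.5, 118.0, 264.4]
eef_rot: [3.141, 0.0, 2.205]
wrist_force: [-0.1, -0.1, 0.4]
finger_gap: 30.4
finger_force: 0.0
```

Run:
```python
from h import *
s=read_state();p=s["eef_pos"];print(s["clock"],p,s["wrist_force"],s["finger_gap"])
v=np.array([558.6,57.6]);a=np.arctan2(p[1]-v[1],p[0]-v[0]);r=np.hypot(*(p[:2]-v));print(np.degrees(a),r)
for b in(0,1.0):
  for t in np.arange(.1,1.01 if b==0 else .7,.1):
    d=75*np.array([np.cos(a-b-t)-np.cos(a-b),np.sin(a-b-t)-np.sin(a-b)])/250;print(b,"%.1f  %.3f %.3f  %.4f"%(t,*d,-t/2/np.pi))
```

```text
7.9167 [514.54079291 118.03322872 264.35398624] [-0.06199707 -0.12159304  0.36887141] 30.380846773922528
126.09414347526332 74.78896216936073
0 0.1  0.025 0.016  -0.0159
0 0.2  0.052 0.030  -0.0318
0 0.3  0.080 0.041  -0.0477
0 0.4  0.108 0.050  -0.0637
0 0.5  0.138 0.055  -0.0796
0 0.6  0.168 0.057  -0.0955
0 0.7  0.198 0.057  -0.1114
0 0.8  0.228 0.053  -0.1273
0 0.9  0.257 0.047  -0.1432
0 1.0  0.285 0.037  -0.1592
1.0 0.1  0.027 -0.012  -0.0159
1.0 0.2  0.053 -0.027  -0.0318
1.0 0.3  0.078 -0.045  -0.0477
1.0 0.4  0.100 -0.064  -0.0637
1.0 0.5  0.121 -0.086  -0.0796
1.0 0.6  0.139 -0.110  -0.0955
```

carry_out:
  slide:
    - [0.025,0.016,0]
    - [0.052,0.03,0]
    - [0.08,0.041,0]
    - [0.108,0.05,0]
    - [0.138,0.055,0]
    - [0.168,0.057,0]
    - [0.198,0.057,0]
    - [0.228,0.053,0]
    - [0.257,0.047,0]
    - [0.285,0.037,0]
  dr:
    - [0,0,-0.016]
    - [0,0,-0.032]
    - [0,0,-0.048]
    - [0,0,-0.064]
    - [0,0,-0.08]
    - [0,0,-0.0955]
    - [0,0,-0.111]
    - [0,0,-0.127]
    - [0,0,-0.143]
    - [0,0,-0.159]
  gripper: [32,32,32,32,32,32,32,32,32,32]

```text
clock: 8.75
eef_pos: [585.7, 127.5, 265.1]
eef_rot: [-3.141, 0.0, 1.201]
wrist_force: [-6.1, -2.5, 1.5]
finger_gap: 30.1
finger_force: 2.8
```

carry_out:
  slide:
    - [0.027,-0.012,0]
    - [0.053,-0.027,0]
    - [0.066,-0.036,0]
  dr:
    - [0,0,-0.016]
    - [0,0,-0.032]
    - [0,0,-0.04]
  gripper: [32,32,32]

```text
clock: 9.0
eef_pos: [602.3, 118.4, 265.1]
eef_rot: [-3.141, -0.0, 0.949]
wrist_force: [-7.4, 1.3, 0.9]
finger_gap: 30.5
finger_force: 3.0
```

carry_out:
  slide:
    - [0.012,-0.009,0]
    - [0.023,-0.019,0]
    - [0.023,-0.019,0]
  dr:
    - [0,0,-0.008]
    - [0,0,-0.016]
    - [0,0,-0.016]
  gripper: [32,32,32]

```text
clock: 9.25
eef_pos: [608.0, 113.7, 265.2]
eef_rot: [-3.141, -0.001, 0.851]
wrist_force: [-2.6, 0.3, 0.2]
finger_gap: 30.2
finger_force: 0.9
```

carry_out:
  slide:
    - [0.011,-0.01,0]
    - [0.016,-0.015,0]
    - [0.016,-0.015,0]
  dr:
    - [0,0,-0.008]
    - [0,0,-0.012]
    - [0,0,-0.012]
  gripper: [32,32,32]

```text
clock: 9.5
eef_pos: [611.8, 110.1, 265.1]
eef_rot: [-3.141, -0.0, 0.778]
wrist_force: [-4.0, 0.5, 0.3]
finger_gap: 30.0
finger_force: 1.7
```

carry_out:
  slide:
    - [0.011,-0.011,0]
    - [0.016,-0.016,0]
    - [0.016,-0.016,0]
  dr:
    - [0,0,-0.008]
    - [0,0,-0.012]
    - [0,0,-0.012]
  gripper: [32,32,32]

```text
clock: 9.75
eef_pos: [615.7, 106.2, 265.1]
eef_rot: [-3.141, -0.0, 0.702]
wrist_force: [-3.7, 1.0, 0.9]
finger_gap: 30.1
finger_force: 1.8
```

Run:
```python
from h import *
s=read_state();print(s["clock"],s["eef_pos"],s["eef_rot"],s["wrist_force"],s["finger_gap"])
mf=cam("wrist");im=camera("wrist");cv2.imwrite("pics/w4.png",im[...,::-1])
```

```text
9.75 [615.727411   106.18889583 265.12774609] [-3.14120215e+00 -2.57789555e-04  7.02278525e-01] [-3.70430837  1.03302875  0.85357739] 30.104216178648773
```

View pics/w4.png

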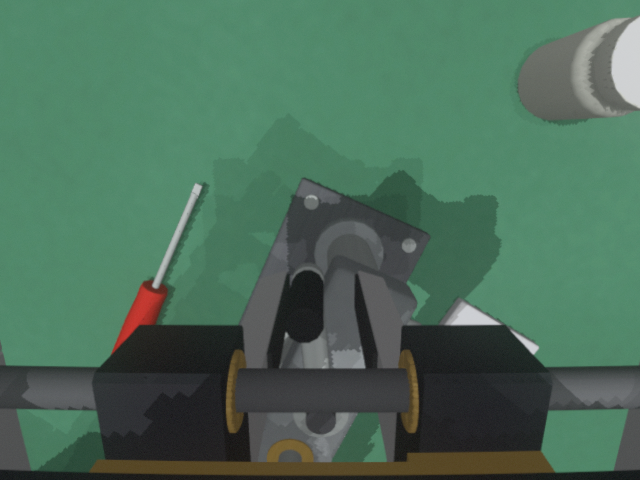

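The pin at (304,305) rides against the rear finger as intended. I continue to the end stop.

carry_out:
  slide:
    - [0.008,-0.009,0]
    - [0.01,-0.012,0]
    - [0.01,-0.012,0]
  dr:
    - [0,0,-0.005]
    - [0,0,-0.008]
    - [0,0,-0.008]
  gripper: [32,32,32]

```text
clock: 10.05
eef_pos: [617.7, 103.8, 265.0]
eef_rot: [-3.14, 0.0, 0.653]
wrist_force: [-9.9, 4.3, 3.0]
finger_gap: 30.1
finger_force: 4.8
```

carry_out:
  slide:
    - [0.008,-0.009,0]
    - [0.01,-0.012,0]
    - [0.01,-0.012,0]
  dr:
    - [0,0,-0.005]
    - [0,0,-0.008]
    - [0,0,-0.008]
  gripper: [32,32,32]

```text
clock: 10.3
eef_pos: [619.4, 101.6, 264.8]
eef_rot: [-3.137, 0.002, 0.604]
wrist_force: [-20.6, 10.1, 6.0]
finger_gap: 34.9
finger_force: 10.0
```

The end stop has been reached (force up to 23 N). I back the finger off by the play, then rise.

carry_out:
  slide:
    - [-0.01,0.012,0]
    - [-0.026,0.03,0]
    - [-0.026,0.03,0]
    - [-0.026,0.03,0.1]
    - [-0.026,0.03,0.25]
    - [-0.026,0.03,0.4]
    - [-0.026,0.03,0.5]
    - [-0.026,0.03,0.5]
  dr:
    - [0,0,0]
    - [0,0,0.008]
    - [0,0,0.008]
    - [0,0,0.008]
    - [0,0,0.008]
    - [0,0,0.008]
    - [0,0,0.008]
    - [0,0,0.008]
  gripper: [32,35,35,35,35,35,35,35]

```text
clock: 10.97
eef_pos: [614.8, 107.5, 396.2]
eef_rot: [3.136, -0.009, 0.652]
wrist_force: [0.6, 0.1, 0.4]
finger_gap: 33.0
finger_force: 0.0
```

Run:
```python
from h import *
s=read_state();print(s["clock"],s["eef_pos"],s["wrist_force"])
a=camera("scene")[180:420,290:440];b=camera("top")[90:270,200:420]
a=cv2.resize(a,None,fx=2.5,fy=2.5,interpolation=2);b=cv2.resize(b,None,fx=1.9,fy=1.9,interpolation=2)
o=np.zeros((600,800,3),np.uint8);o[:a.shape[0],:a.shape[1]]=a;o[:b.shape[0],380:380+b.shape[1]]=b
cv2.imwrite("pics/end.png",o[...,::-1])
```

```text
10.9667 [614.75863786 107.48153389 396.15288263] [0.55644101 0.07659491 0.41792869]
```

View pics/end.png

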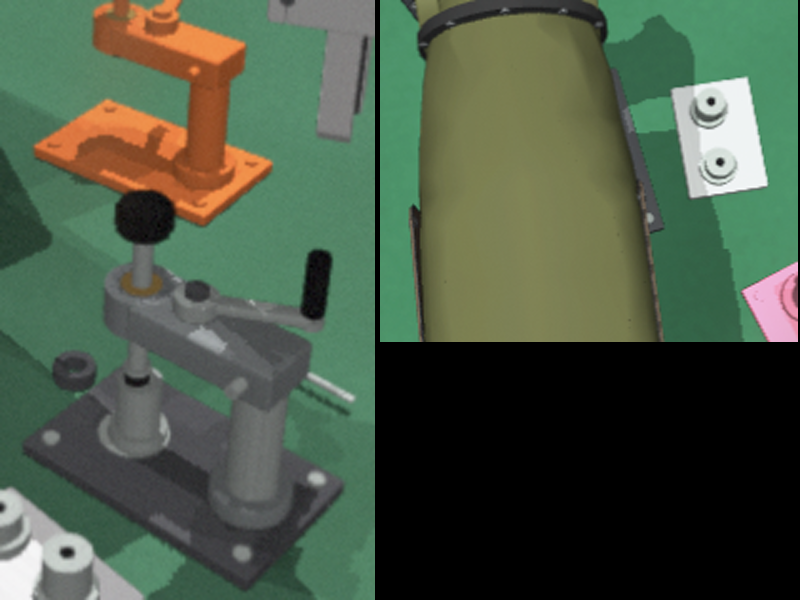

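The final view shows the foot seated on the bush at crop (137,380), the lever swung round to the end stop with its pin at (317,285), and the gripper clear. I let it settle, then hand in.

carry_out:
  slide:
    - [0,0,0.04]
    - [0,0,0.04]
    - [0,0,0.04]
    - [0,0,0.04]
  dr:
    - [0,0,0]
    - [0,0,0]
    - [0,0,0]
    - [0,0,0]
  gripper: [35,35,35,35]

```text
clock: 11.4
eef_pos: [614.3, 107.8, 398.3]
eef_rot: [-3.141, 0.001, 0.653]
wrist_force: [-1.0, 0.1, -0.5]
finger_gap: 32.7
finger_force: 0.0
```

```bash
python3 -c "
from cell import *
print(sign_off())"
```

```text
the job is handed in; nothing more can be done
None
```

I handed the job in at about 11.4 s: the stop's foot is on the bush (about 8 N estimated when pressed), the clamp lever is at its end stop and the arm is clear; the hand-in returned no verdict.

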